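# Close a vial clamp, pin it and hold it shut

## Task

Move the blue-capped vial from the white rack into the round well of the open clamshell jig, let go of it, and swing the blue upper half fully shut over it. Then take the red-knobbed pin from its holder, push it through the hole of the upper half into the lower half until its collar sits on the upper half, and finish still holding the pin by its knob and pressing it down firmly with about 12 N, so that the halves stay pressed shut for the seal check. Leave the red-capped vials, the petri dish and the turned shaft where they are.

Things in the scene. Friction and masses are not known exactly. Their poses are not given: they have to be found in the camera images.
- jig: Fixed clamshell jig. Lower half: aluminium block 126 (x) x 84 (y) x 34 mm. Origin: centre of its underside, on the bench; z up; the hinge lies along its y axis near its +x side (away from the robot), 49 mm from the origin and 34 mm up. Low steel feet stand out 12 mm at its two y sides, 6 mm high.
- jig_well (a point): Centre of the mouth of the vial well in the lower half's top face (z = 34 mm, jig x = -4 mm): round hole 25 mm across, 24 mm deep, with a 2 mm chamfer. A seated vial's underside is 24 mm below this point and its cap top 29 mm above it.
- jig_pinhole (a point): Centre of the mouth of the pin hole in the lower half's top face (z = 34 mm, jig x = -47 mm): 13 mm across, 24 mm deep, 2 mm chamfer. With the upper half shut its own 13 mm hole lies exactly above; the upper half's face round the hole is then 11 mm above this point.
- jig_hinge (a point): Middle of the hinge axis, which runs along the jig's y axis. The blue upper half that swings on it is 76 mm wide; shut, a hollow chamber with a clear window covers the vial (jig x = -28 to +19 mm, outer top at z = 72 mm), and before it (jig x = -61 to -28 mm) lies a flat flange 10 mm thick with the pin hole.
- lid (a joint): Hinge angle of the blue upper half (rad): 0 fully shut; starts at about 1.68 to 1.88 (upright, leaning away from the robot), stop at 2.05. A friction hinge (0.12 N m): the half (140 g) stays where it is left and takes 1 to 2 N at the tab to move.
- lid_tab (a point): Centre of the black finger tab at the free edge of the upper half: a disc 18 mm in diameter, 16 mm thick, its flat faces square to the jig's y axis, 18 mm beyond the flange's edge on a 10 mm neck; 128 mm from the hinge and 6 mm to the outer side. Pinch the flat faces: it can turn between the pads as the half swings. Shut, it is at jig x = -79, z = 40 mm.
- lid_hole (a point): Centre of the upper mouth (outer face) of the pin hole in the upper half: 13 mm across through 10 mm, 2 mm chamfer; 96 mm from the hinge. When shut, at z = 45 mm; the chamber wall rises 27 mm above it, 19 mm to its +x side.
- rack: White plastic vial rack, fixed, 150 (x) x 44 (y) x 32 mm; origin: centre of its underside. Three wells along its x axis at -50, 0 and +50 mm, 25 mm across, 22 mm deep; the three vials stand in them in any order.
- vial_blue: White vial with blue cap, 22 g: body 22 mm in diameter and 44 mm high, cap 17 mm in diameter above it to 53 mm. Origin: centre of its underside, z along its axis. In the rack its underside is at z = 10 mm, and the body stands 22 mm out of the rack.
- vial_red_1: The same vial with a red cap; stays in the rack. Origin: centre of its underside.
- vial_red_2: Another vial with a red cap; stays in the rack. Origin: centre of its underside.
- pin_holder: Fixed grey block 50 x 50 x 34 mm with a 13 mm hole in which the pin stands. Origin: centre of its underside.
- pin: Clamp pin, 50 g, 61 mm long, z along its axis, origin at the centre of its lower end. Steel shank 10 mm in diameter from 0 to 28 mm (lowest 6 mm tapered to 5 mm), collar 24 mm in diameter from 28 to 33 mm, red knob 16 mm in diameter from 33 to 61 mm to grip. In the holder the collar rests on the block, origin at z = 6 mm.
- pin_tip (a point): Lower end of the pin, on its axis (the pin's origin). With the pin fully home, its collar on the shut upper half, it is 17 mm below point jig_pinhole.
- petri: Clear petri dish, 62 mm across, 16 mm high, on the bench between rack and jig; bystander. Origin: centre of its underside.
- shaft: Turned steel shaft, 74 mm long, 20 mm thick, lying on the bench at the right; bystander. Origin: below its middle.

How it is judged:
By the outcome, as a careful person would: the job done as asked, in the order asked, and still so for the second after the job is handed in, while the arm keeps its last pose, push and grip.
It also fails if it takes over 72 s, if anything falls off the work surface, if the arm or the gripper's body presses on something with over 40 N, if the wrist force passes 120 N, or if a joint passes its speed limit or range.

## Robot

A 6-joint arm with a two-finger parallel gripper is mounted at the origin on a cart in front of the work surface, level with it; the furniture and walls round the work are solid. World frame = base frame: x ahead of the robot, y to its left, z up, the work surface at z = 0. Lengths are in m, angles in rad, forces in N, time in s.
With the tool pointing down it reaches from about 0.225 to 0.875 m from the base axis. Payload 3.4 kg.
Tool frame: the origin (TCP) lies at the very end of the fingers, on their centre line; the grasp point (between the pads) lies behind it (manip.grasp_offset is the z of the grasp point in the tool frame, in m); z points along the fingers, y is the line along which they close (so a half turn about z gives the same grasp; the last joint's range is limited). The gripper opens to 85 mm and grips with 20 to 120 N. Pads are 22 mm wide; open, the fingers measure 114 mm over their backs; the gripper's body (76 mm by 85 mm) begins 54 mm behind the grasp point. The pads swing forward as they close: fully open they stand 13 mm farther back than shut.
Start: joints at [-1.328, 0.276, 1.505, -0, 1.361, -0.121], TCP at [0.205, -0.537, 0.231] pointing down, gripper open.
Joint ranges: [-2.89, 2.89], [-0.75, 2.08], [0.22, 2.7], [-1.18, 4.32], [0.11, 2.71], [-2.7, 2.7]. Speed limits (rad/s): [2.57, 2.57, 3.14, 3.14, 3.14, 3.14].

## Interface

Orientations are given as a unit quaternion [w, x, y, z].
In Python, from rig import manip gives the robot as it stands.
- The arm moves only by the shell command python3 -m pendant 'ROWS' [FORCE]. ROWS is JSON, a list of rows, each an object of numbers: "dx", "dy", "dz": the shift along the tool's x, y, z in m; "rx", "ry", "rz": the turn, a rotation vector about the tool's x, y, z in degrees; "hand": the finger opening in m, from 0 to 0.0854. In form: [{"dx": .., "dy": .., "dz": .., "rx": .., "ry": .., "rz": .., "hand": ..}, ...]. A call has 1 to 12 rows; each row shifts and turns the commanded pose from where the row before left it, along the tool's axes as they then stand; what a row does not reach is not made up. A row lasts 1/12 s, in which the tool goes at most 41.7 mm and 7.16 degrees, less where a joint would pass 70% of its speed; a pose out of reach is approached as far as the arm can. A call is refused whole if a number of a shift passes 0.0417 or a number of a turn 7.16, either way. A call with a gripper value outside its range is refused whole. The fingers move at their own pace and stop on an object; FORCE is the grip in N (left out, the last holds). Time passes only in rows, so rows that do not move let the fingers close. It gives the time, the measured TCP pose, the force, the opening and the grip force at its end, in the units of the state.
- manip.get_state(): the state, without advancing time (a new reading comes with each control period).
- manip.get_image(name): name is "scene" or "top" or "wrist"; returns a dict with "frame" (480x640x3 uint8, red, green, blue), "fx", "fy", "cx", "cy" (pixels), "position" and "attitude" of the camera in the world; the wrist camera has in their place "mount" (4x4, takes a point from camera to tool coordinates, whose origin is the TCP and whose axes are the flange's). Camera axes: x right, y up, looking along -z (the intrinsics and any distortion apply to the point x, -y, -z); pixel columns grow to the right and rows downward; lengths in m; the calibration is good to about 2 mm. The wrist camera is an equidistant fisheye: a pixel r from the principal point sees the ray r / f radians off the axis. A picture is of the moment at which its call begins: read the wrist's pose just before it. There is no depth.
- manip.sign_off(): hands the job in; it is judged then, once.
The state is a dict: "clock": time; "qpos": joint angles; "qd": joint speeds; "effort": joint torques, N m; "position": TCP position; "ee_rot": TCP orientation; "contact_force": force on the tool from outside, world axes, zero at the start; "moment": the same for the moment, N m; "width": finger opening in m; "gripper_force": force on a finger pad.
Only numpy, scipy, OpenCV 4.12 (cv2) and the standard library are available. Lean on these libraries where they do the work, as an engineer would, in place of code of your own. Each camera call takes 0.05 s, during which the arm holds its last target. There are 200 camera calls.

## Working session

There is one attempt and no reset: what is moved stays moved. The work goes in short steps, Python scripts to look and compute and a shell command to move; the robot and the scene stay as the last step left them, time stands still between calls to the robot, and variables do not carry over. Pictures are saved under pics/ and viewed, at most 10 in all, crops included, and the job is handed in when it is done.

```bash
ls; mkdir -p pics
python3 - <<'E'
from rig import manip
import cv2,numpy as np
s=manip.get_state();print(s, manip.grasp_offset)
a=[]
for n in ("scene","top"):
    im=manip.get_image(n);print(n,{k:v for k,v in im.items() if k!="frame"})
    cv2.imwrite(f"pics/{n}0.png",im["frame"][...,::-1])
    np.savez(f"pics/{n}0.npz",**im)
E
```

```text
pics
{'clock': 0.0, 'qpos': array([-1.32800874e+00,  2.76614156e-01,  1.50615907e+00,  1.79339660e-06,
        1.36068357e+00, -1.20994994e-01]), 'qd': array([-8.80224214e-04, -6.90109720e-05, -3.78540098e-04,  1.01647054e-03,
        4.68463506e-04,  4.93644928e-04]), 'effort': array([-3.56100109e-04, -4.16778767e+01, -2.45808059e+01, -2.80398481e-04,
        1.10450661e-02,  7.78176542e-06]), 'position': array([ 0.2044607 , -0.53684905,  0.23041845]), 'ee_rot': array([-9.30397051e-04,  9.83502943e-01,  1.80889722e-01, -5.58494427e-05]), 'contact_force': array([-0.76034964,  0.50072731, -1.11333416]), 'moment': array([ 0.01983441, -0.01038105, -0.00179818]), 'gripper_force': 0.0, 'width': 0.0854165512882074} -0.0187
scene {'fx': 441.17717383750255, 'fy': 441.17717383750255, 'cx': 314.332307460492, 'cy': 238.34823606656647, 'position': array([0.00448392, 0.63334106, 0.668513  ]), 'attitude': array([-0.2620746 , -0.13848605,  0.42779172,  0.85389271])}
top {'fx': 459.01221544511804, 'fy': 459.01221544511804, 'cx': 315.816326898405, 'cy': 234.88794846011075, 'position': array([ 0.31734943, -0.04163977,  1.2555504 ]), 'attitude': array([ 0.71450304,  0.05556539, -0.04735941, -0.69581246])}
```

View pics/scene0.png

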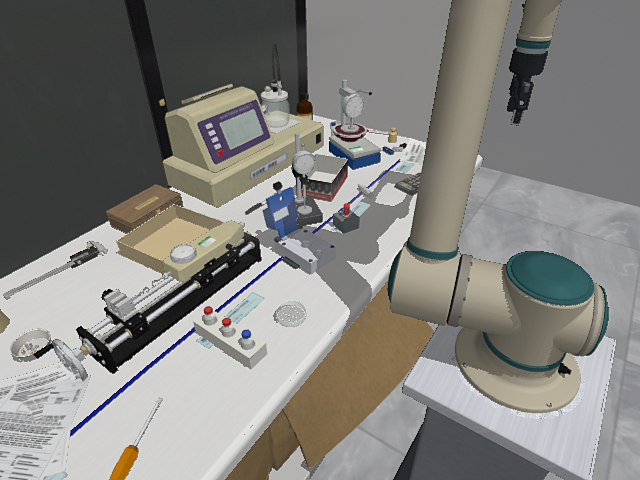

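View pics/top0.png

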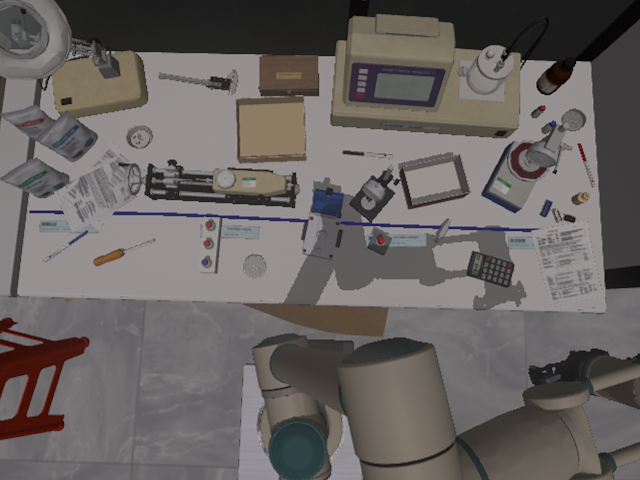

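The scene view shows the rack at about (230,335) with the blue cap nearest the robot (247,335), the jig at (300,245) with its lid upright, and the pin at (347,212). In the top view the blue cap is at (206,261), the jig at (322,235), the lid at (327,200), the pin at (380,240) and the shaft at (443,231).

```bash
cat > h.py <<'E'
import numpy as np,cv2
from scipy.spatial.transform import Rotation as R
def rot(q): return R.from_quat(np.r_[q[1:],q[0]])
def ray(im,u,v):
    d=np.array([(u-im["cx"])/im["fx"],-(v-im["cy"])/im["fy"],-1.]); d=rot(im["attitude"]).apply(d)
    return im["position"],d/np.linalg.norm(d)
def plane(im,u,v,z):
    p,d=ray(im,u,v); return p+d*(z-p[2])/d[2]
def proj(im,P):
    c=rot(im["attitude"]).inv().apply(np.asarray(P)-im["position"])
    return np.array([im["cx"]+im["fx"]*c[0]/-c[2],im["cy"]-im["fy"]*c[1]/-c[2]])
def tri(a,b):
    (p,d),(q,e)=a,b
    s=np.linalg.lstsq(np.c_[d,-e],q-p,rcond=None)[0]
    x,y=p+d*s[0],q+e*s[1]; return (x+y)/2,np.linalg.norm(x-y)
def blobs(f,kind,minA=8):
    h=cv2.cvtColor(f,cv2.COLOR_RGB2HSV); H,S,V=[h[...,i].astype(int) for i in range(3)]
    m={"red":((H<8)|(H>172))&(S>130)&(V>80),"blue":(abs(H-110)<14)&(S>120)&(V>60)}[kind].astype(np.uint8)
    n,l,st,c=cv2.connectedComponentsWithStats(m)
    return [(c[i].round(2),st[i]) for i in range(1,n) if st[i,4]>=minA],l
E
python3 - <<'E'
from h import *
L=lambda n:{k:v for k,v in np.load(f"pics/{n}0.npz").items()}
t,s=L("top"),L("scene")
for n,im in (("top",t),("scene",s)):
    for k in("red","blue"):
        for c,st in blobs(im["frame"],k)[0]:
            u,v=c
            if n=="top" and 190<u<460 and 170<v<290 or n=="scene" and 190<u<420 and 150<v<370:
                print(n,k,c,st,plane(im,u,v,0.06).round(4))
c1=cv2.resize(t["frame"][180:290,190:400],None,fx=3.8,fy=3.8,interpolation=cv2.INTER_CUBIC)
cv2.imwrite("pics/topc.png",c1[...,::-1])
c1=cv2.resize(s["frame"][165:285,230:390],None,fx=5,fy=5,interpolation=cv2.INTER_CUBIC)
cv2.imwrite("pics/scc.png",c1[...,::-1])
E
```

```text
top red [208.09 224.09] [206 222   5   5  22] [0.5141 0.2606 0.06  ]
top red [381.28 240.41] [379 238   6   6  29] [ 0.4824 -0.1975  0.06  ]
top red [206. 243.] [204 241   5   5  21] [0.4635 0.263  0.06  ]
top blue [325.58 199.65] [313 190  31  23 373] [ 0.588  -0.0487  0.06  ]
top blue [209.64 216.06] [114 212 194  10 457] [0.5358 0.2578 0.06  ]
top blue [390.25 225.  ] [341 222 100   7 243] [ 0.524  -0.2208  0.06  ]
top blue [204.35 262.  ] [202 260   5   5  17] [0.4134 0.2643 0.06  ]
scene red [220.07 152.64] [217 150   7   6  28] [ 0.9804 -0.2489  0.06  ]
scene red [344.43 177.43] [341 172   6  12  14] [ 0.5683 -0.3256  0.06  ]
scene red [345.95 208.45] [344 204   6  11  42] [ 0.4804 -0.1886  0.06  ]
scene red [207.68 310.04] [204 306   8   9  53] [0.5148 0.2627 0.06  ]
scene red [226.04 321.56] [222 318   9   8  57] [0.4651 0.2648 0.06  ]
scene blue [355.02 157.3 ] [330 141  50  28 457] [ 0.6075 -0.4523  0.06  ]
scene blue [387.58 150.22] [383 147  10   7  36] [ 0.5467 -0.5513  0.06  ]
scene blue [383.03 173.68] [367 160  33  28  68] [ 0.4872 -0.4052  0.06  ]
scene blue [280.72 199.55] [266 187  28  29 374] [ 0.646  -0.1313  0.06  ]
scene blue [354.9  197.55] [349 192  13  12  29] [ 0.4882 -0.2471  0.06  ]
scene blue [340.8 209.4] [338 208   6   4  10] [ 0.489  -0.1776  0.06  ]
scene blue [321.81 224.9 ] [312 216  21  18  59] [ 0.491  -0.0938  0.06  ]
scene blue [284.62 227.62] [273 219  25  19 240] [ 0.559  -0.0351  0.06  ]
scene blue [247.99 284.79] [215 256  69  56 217] [0.4979 0.1663 0.06  ]
scene blue [245.6 333.6] [242 330   8   8  58] [0.4155 0.2664 0.06  ]
```

View pics/topc.png

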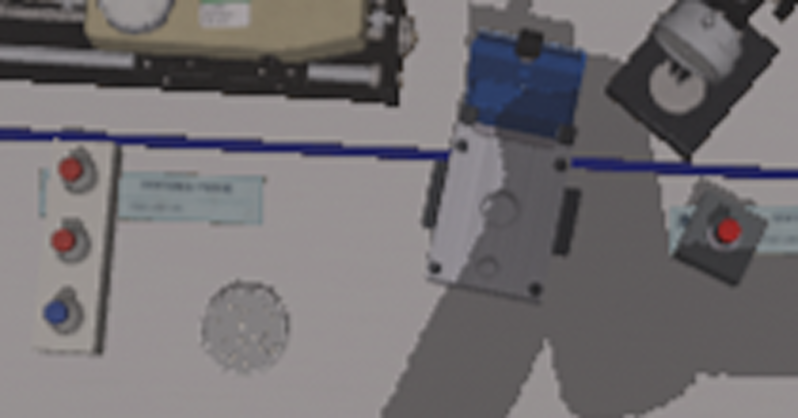

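View pics/scc.png

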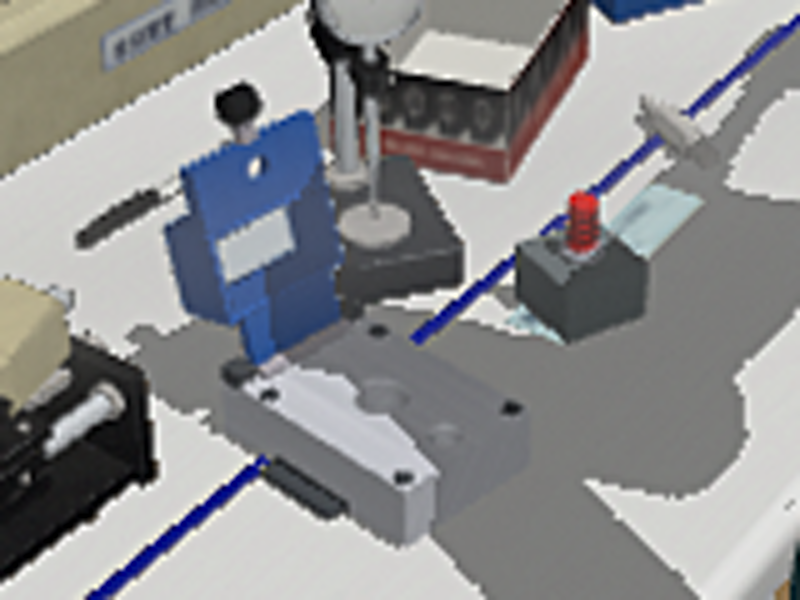

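```bash
cat >> h.py <<'E'
def wpix(im,st,u,v):   # wrist pixel -> world ray
    x,y=(u-im["cx"])/im["fx"],(v-im["cy"])/im["fy"]; r=np.hypot(x,y)+1e-12
    d=np.array([np.sin(r)*x/r,-np.sin(r)*y/r,-np.cos(r)])
    M=np.asarray(im["mount"]); T=rot(st["ee_rot"])
    return T.apply(M[:3,3])+st["position"],T.apply(M[:3,:3]@d)
def onz(r,z): p,d=r; return p+d*(z-p[2])/d[2]
def wproj(im,st,P):
    M=np.asarray(im["mount"]); T=rot(st["ee_rot"])
    c=M[:3,:3].T@(T.inv().apply(np.asarray(P)-st["position"])-M[:3,3])
    th=np.arctan2(np.hypot(c[0],c[1]),-c[2]);k=th/np.hypot(c[0],c[1])
    return np.array([im["cx"]+im["fx"]*k*c[0],im["cy"]-im["fy"]*k*c[1]])
def plan(st,P,yaw):  # yaw of tool x in deg, tool down: rotation first, then shift in tool axes
    T=rot(st["ee_rot"]); c,s=np.cos(np.radians(yaw)),np.sin(np.radians(yaw))
    G=R.from_matrix(np.array([[c,s,0],[s,-c,0],[0,0,-1.]]))
    print("rotvec deg",np.degrees((T.inv()*G).as_rotvec()).round(2),"shift in target axes mm",(1e3*G.inv().apply(np.asarray(P)-st["position"])).round(1))
E
python3 - <<'E'
from h import *
from rig import manip
L=lambda n:{k:v for k,v in np.load(f"pics/{n}0.npz").items()}
t,s=L("top"),L("scene")
T=lambda U,V:ray(t,(U+.5)/3.8+189.5,(V+.5)/3.8+179.5)
S=lambda U,V:ray(s,(U+.5)/5+229.5,(V+.5)/5+164.5)
for n,a,b in (("vialb",ray(t,204.35,262),ray(s,245.6,333.6)),("red1",ray(t,206,243),ray(s,226.04,321.56)),("red2",ray(t,208.1,224.1),ray(s,207.7,310)),
  ("pin",ray(t,381.28,240.41),ray(s,345.95,208.45)),("well",T(500,208),S(382,396)),("hole",T(487,266),S(444,434)),("tab",T(530,43),S(238,103)),
  ("corner right",T(541,300),S(529,415)),("corner left",T(428,280),S(405,490))):
    p,e=tri(a,b);print(n,p.round(4),round(e,4))
for n,a,b in(("well",T(500,208),S(382,396)),("hole",T(487,266),S(444,434))): print(n,onz(a,.034).round(4),onz(b,.034).round(4))
st=manip.get_state(); plan(st,[.43,.26,.2],-2)
im=manip.get_image("wrist");print({k:v for k,v in im.items() if k!="frame"})
E
```

```text
vialb [0.4146 0.2653 0.0592] 0.0029
red1 [0.4645 0.2639 0.0593] 0.0022
red2 [0.515  0.2615 0.0588] 0.0018
pin [ 0.4843 -0.1978  0.0536] 0.0024
well [ 0.4988 -0.0391  0.0339] 0.0015
hole [ 0.4574 -0.0309  0.0344] 0.0019
tab [ 0.589  -0.0557  0.1569] 0.002
corner right [ 0.435  -0.0695  0.0302] 0.0022
corner left [0.448  0.0113 0.0339] 0.0054
well [ 0.4982 -0.0394  0.034 ] [ 0.4995 -0.0387  0.034 ]
hole [ 0.4566 -0.0313  0.034 ] [ 0.4586 -0.0309  0.034 ]
rotvec deg [-1.000e-01  1.000e-02  2.284e+01] shift in target axes mm [ 197.6 -804.3   30.5]
{'fx': 371.64829954431775, 'fy': 371.64829954431775, 'cx': 322.9718063116127, 'cy': 240.42167476440903, 'mount': array([[-6.93448700e-04,  9.46172576e-01,  3.23661822e-01,
         8.27043040e-02],
       [ 9.99998960e-01,  2.46806234e-04,  1.42101001e-03,
         4.56965367e-04],
       [ 1.26463895e-03,  3.23662470e-01, -9.46171763e-01,
        -1.43058156e-01],
       [ 0.00000000e+00,  0.00000000e+00,  0.00000000e+00,
         1.00000000e+00]])}
```

```bash
python3 -m pendant '[{"rz":5.71},{"rz":5.71},{"rz":5.71},{"rz":5.71},{"dx":0.0076,"dy":-0.033,"dz":0.0025},{"dx":0.0076,"dy":-0.033,"dz":0.0025},{"dx":0.0076,"dy":-0.033,"dz":0.0025},{"dx":0.0076,"dy":-0.033,"dz":0.0025},{"dx":0.0076,"dy":-0.033,"dz":0.0025},{"dx":0.0076,"dy":-0.033,"dz":0.0025},{"dx":0.0076,"dy":-0.033,"dz":0.0025},{"dx":0.0076,"dy":-0.033,"dz":0.0025}]' 40
python3 -m pendant '[{"dx":0.0076,"dy":-0.033,"dz":0.0025,"hand":0.05},{"dx":0.0076,"dy":-0.033,"dz":0.0025},{"dx":0.0076,"dy":-0.033,"dz":0.0025},{"dx":0.0076,"dy":-0.033,"dz":0.0025},{"dx":0.0076,"dy":-0.033,"dz":0.0025},{"dx":0.0076,"dy":-0.033,"dz":0.0025},{"dx":0.0076,"dy":-0.033,"dz":0.0025},{"dx":0.0076,"dy":-0.033,"dz":0.0025},{"dx":0.0076,"dy":-0.033,"dz":0.0025},{"dx":0.0076,"dy":-0.033,"dz":0.0025},{"dx":0.0076,"dy":-0.033,"dz":0.0025},{"dx":0.0076,"dy":-0.033,"dz":0.0025}]'
python3 -m pendant '[{"dx":0.0076,"dy":-0.033,"dz":0.0025},{"dx":0.0076,"dy":-0.033,"dz":0.0025},{"dx":0.0076,"dy":-0.033,"dz":0.0025},{"dx":0.0076,"dy":-0.033,"dz":0.0025},{},{},{}]'
python3 - <<'E'
from h import *
from rig import manip
st=manip.get_state(); im=manip.get_image("wrist")
cv2.imwrite("pics/w1.png",im["frame"][...,::-1])
for k in("red","blue"):
    for c,b in blobs(im["frame"],k,60)[0]: print(k,c,b,onz(wpix(im,st,*c),.061).round(4))
plan(st,[.4146,.2653,.17],-2)
E
```

```text
rotvec deg [-8.000e-02  1.000e-02  2.284e+01] shift in target axes mm [ 182.  -809.1   60.6]invalid input
invalid input
invalid input
```

View pics/w1.png

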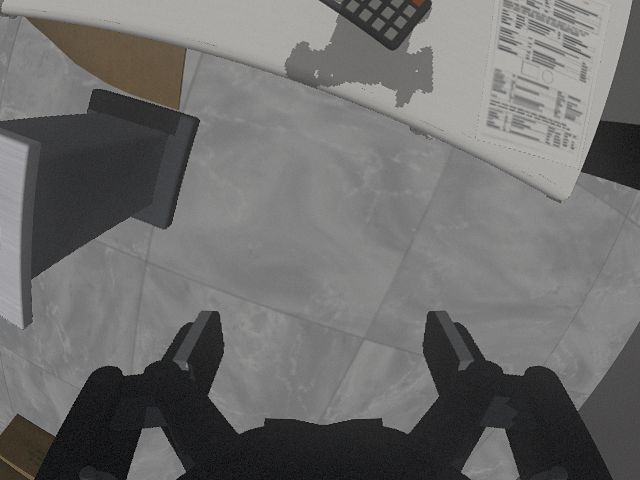

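The arm didn't move: the wrist view shows the bench edge and floor, with the open fingers at (200,340) and (440,340). I'll retry with every key in each row.

```bash
python3 -m pendant '[{"dx":0,"dy":0,"dz":0,"rx":0,"ry":0,"rz":5.71,"hand":0.0854}]' 40; python3 -m pendant '[{"dx":0,"dy":0,"dz":0,"rx":0,"ry":0,"rz":5.71,"hand":0.05}]'
```

```text
clock: 0.28
position: [0.2046, -0.5372, 0.231]
ee_rot: [-0.0, 0.991, 0.131, -0.0]
contact_force: [1.0, 0.0, -0.1]
width: 0.0857
gripper_force: 0.0
clock: 0.37
position: [0.2046, -0.5372, 0.231]
ee_rot: [-0.0, 0.997, 0.08, -0.0]
contact_force: [-0.3, -0.5, 0.2]
width: 0.0752
gripper_force: 0.0
```

```bash
python3 -m pendant '[{"dx":0,"dy":0,"dz":0,"rx":0,"ry":0,"rz":5.71,"hand":0.05},{"dx":0,"dy":0,"dz":0,"rx":0,"ry":0,"rz":5.71,"hand":0.05},{"dx":0.0076,"dy":-0.0337,"dz":0.0025,"rx":0,"ry":0,"rz":0,"hand":0.05},{"dx":0.0076,"dy":-0.0337,"dz":0.0025,"rx":0,"ry":0,"rz":0,"hand":0.05},{"dx":0.0076,"dy":-0.0337,"dz":0.0025,"rx":0,"ry":0,"rz":0,"hand":0.05},{"dx":0.0076,"dy":-0.0337,"dz":0.0025,"rx":0,"ry":0,"rz":0,"hand":0.05},{"dx":0.0076,"dy":-0.0337,"dz":0.0025,"rx":0,"ry":0,"rz":0,"hand":0.05},{"dx":0.0076,"dy":-0.0337,"dz":0.0025,"rx":0,"ry":0,"rz":0,"hand":0.05},{"dx":0.0076,"dy":-0.0337,"dz":0.0025,"rx":0,"ry":0,"rz":0,"hand":0.05},{"dx":0.0076,"dy":-0.0337,"dz":0.0025,"rx":0,"ry":0,"rz":0,"hand":0.05},{"dx":0.0076,"dy":-0.0337,"dz":0.0025,"rx":0,"ry":0,"rz":0,"hand":0.05},{"dx":0.0076,"dy":-0.0337,"dz":0.0025,"rx":0,"ry":0,"rz":0,"hand":0.05}]' 40
python3 -m pendant '[{"dx":0.0076,"dy":-0.0337,"dz":0.0025,"rx":0,"ry":0,"rz":0,"hand":0.05},{"dx":0.0076,"dy":-0.0337,"dz":0.0025,"rx":0,"ry":0,"rz":0,"hand":0.05},{"dx":0.0076,"dy":-0.0337,"dz":0.0025,"rx":0,"ry":0,"rz":0,"hand":0.05},{"dx":0.0076,"dy":-0.0337,"dz":0.0025,"rx":0,"ry":0,"rz":0,"hand":0.05},{"dx":0.0076,"dy":-0.0337,"dz":0.0025,"rx":0,"ry":0,"rz":0,"hand":0.05},{"dx":0.0076,"dy":-0.0337,"dz":0.0025,"rx":0,"ry":0,"rz":0,"hand":0.05},{"dx":0.0076,"dy":-0.0337,"dz":0.0025,"rx":0,"ry":0,"rz":0,"hand":0.05},{"dx":0.0076,"dy":-0.0337,"dz":0.0025,"rx":0,"ry":0,"rz":0,"hand":0.05},{"dx":0.0076,"dy":-0.0337,"dz":0.0025,"rx":0,"ry":0,"rz":0,"hand":0.05},{"dx":0.0076,"dy":-0.0337,"dz":0.0025,"rx":0,"ry":0,"rz":0,"hand":0.05},{"dx":0.0076,"dy":-0.0337,"dz":0.0025,"rx":0,"ry":0,"rz":0,"hand":0.05},{"dx":0.0076,"dy":-0.0337,"dz":0.0025,"rx":0,"ry":0,"rz":0,"hand":0.05}]'
python3 -m pendant '[{"dx":0.0076,"dy":-0.0337,"dz":0.0025,"rx":0,"ry":0,"rz":0,"hand":0.05},{"dx":0.0076,"dy":-0.0337,"dz":0.0025,"rx":0,"ry":0,"rz":0,"hand":0.05},{"dx":0,"dy":0,"dz":0,"rx":0,"ry":0,"rz":0,"hand":0.05},{"dx":0,"dy":0,"dz":0,"rx":0,"ry":0,"rz":0,"hand":0.05},{"dx":0,"dy":0,"dz":0,"rx":0,"ry":0,"rz":0,"hand":0.05}]'
python3 - <<'E'
from h import *
from rig import manip
st=manip.get_state(); im=manip.get_image("wrist")
cv2.imwrite("pics/w2.png",im["frame"][...,::-1]); print(st["qpos"])
for k in("red","blue"):
    for c,b in blobs(im["frame"],k,60)[0]: print(k,c,b,onz(wpix(im,st,*c),.061).round(4))
plan(st,[.4146,.2653,.17],-2)
E
```

```text
clock: 1.37
position: [0.2922, -0.2016, 0.2062]
ee_rot: [0.0, 1.0, -0.018, 0.0]
contact_force: [1.8, 0.1, 0.2]
width: 0.05
gripper_force: 0.0
clock: 2.37
position: [0.3974, 0.1996, 0.1762]
ee_rot: [0.0, 1.0, -0.017, 0.0]
contact_force: [1.3, -0.5, -0.3]
width: 0.0502
gripper_force: 0.0
clock: 2.78
position: [0.4144, 0.2641, 0.1708]
ee_rot: [0.001, 1.0, -0.017, -0.001]
contact_force: [-0.7, -0.2, 0.3]
width: 0.05
gripper_force: 0.0
[ 4.26201200e-01  1.95849793e-01  1.77357825e+00 -6.93686731e-04
  1.17393367e+00  2.03124195e+00]
red [316.67 170.54] [312 160  13  19 116] [0.4612 0.2663 0.061 ]
red [ 38.79 351.41] [   0  304  130  105 5238] [0.2937 0.5769 0.061 ]
blue [319.07  70.38] [  40   54  551   53 5365] [0.5296 0.2622 0.061 ]
blue [634.65  72.06] [627  66  13  14 105] [ 0.5549 -0.0105  0.061 ]
blue [322.8  239.58] [314 231  19  17 112] [0.4112 0.2638 0.061 ]
rotvec deg [0.08 0.07 0.05] shift in target axes mm [ 0.1 -1.2  0.8]
```

View pics/w2.png

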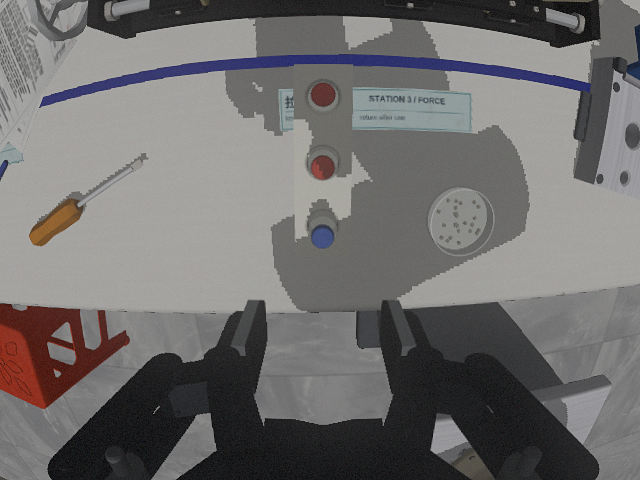

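The blue cap is at (322,237), midway between the fingers (256 and 390), so it is aligned. Descending to grip.

```bash
python3 -m pendant '[{"dx":-0.001,"dy":0,"dz":0.03,"rx":0,"ry":0,"rz":0,"hand":0.05},{"dx":0,"dy":0,"dz":0.03,"rx":0,"ry":0,"rz":0,"hand":0.05},{"dx":0,"dy":0,"dz":0.03,"rx":0,"ry":0,"rz":0,"hand":0.05},{"dx":0,"dy":0,"dz":0.022,"rx":0,"ry":0,"rz":0,"hand":0.05},{"dx":0,"dy":0,"dz":0.012,"rx":0,"ry":0,"rz":0,"hand":0.05},{"dx":0,"dy":0,"dz":0.01,"rx":0,"ry":0,"rz":0,"hand":0.05},{"dx":0,"dy":0,"dz":0,"rx":0,"ry":0,"rz":0,"hand":0.05},{"dx":0,"dy":0,"dz":0,"rx":0,"ry":0,"rz":0,"hand":0.03},{"dx":0,"dy":0,"dz":0,"rx":0,"ry":0,"rz":0,"hand":0.01},{"dx":0,"dy":0,"dz":0,"rx":0,"ry":0,"rz":0,"hand":0.01},{"dx":0,"dy":0,"dz":0,"rx":0,"ry":0,"rz":0,"hand":0.01},{"dx":0,"dy":0,"dz":0,"rx":0,"ry":0,"rz":0,"hand":0.01}]' 30
python3 -m pendant '[{"dx":0,"dy":0,"dz":0,"rx":0,"ry":0,"rz":0,"hand":0.01},{"dx":0,"dy":0,"dz":0,"rx":0,"ry":0,"rz":0,"hand":0.01}]'
```

```text
clock: 3.83
position: [0.4148, 0.2645, 0.0383]
ee_rot: [-0.0, 1.0, -0.017, 0.001]
contact_force: [0.5, -1.5, 5.2]
width: 0.0207
gripper_force: 29.8
clock: 4.0
position: [0.4148, 0.2646, 0.0383]
ee_rot: [-0.0, 1.0, -0.017, 0.001]
contact_force: [0.1, -1.1, 6.8]
width: 0.0204
gripper_force: 29.9
```

```bash
python3 -m pendant '[{"dx":0,"dy":0,"dz":-0.01,"rx":0,"ry":0,"rz":0,"hand":0.01},{"dx":0,"dy":0,"dz":-0.015,"rx":0,"ry":0,"rz":0,"hand":0.01},{"dx":0,"dy":0,"dz":-0.02,"rx":0,"ry":0,"rz":0,"hand":0.01},{"dx":0,"dy":0,"dz":-0.025,"rx":0,"ry":0,"rz":0,"hand":0.01},{"dx":0,"dy":0,"dz":-0.03,"rx":0,"ry":0,"rz":0,"hand":0.01},{"dx":0,"dy":0,"dz":-0.025,"rx":0,"ry":0,"rz":0,"hand":0.01},{"dx":0,"dy":0,"dz":0,"rx":0,"ry":0,"rz":0,"hand":0.01},{"dx":0,"dy":0,"dz":0,"rx":0,"ry":0,"rz":0,"hand":0.01}]'
python3 - <<'E'
from h import *
from rig import manip
st=manip.get_state(); im=manip.get_image("wrist")
a=im["frame"]; cv2.imwrite("pics/w3.png",a[130:480,120:520,::-1])
for c,b in blobs(a,"blue",60)[0]: print(c,b)
im2=manip.get_image("scene");cv2.imwrite("pics/s3.png",im2["frame"][...,::-1])
# jig well seen from here?
plan(st,[.4985,-.039,.16],-11.2)
E
```

```text
clock: 4.67
position: [0.4148, 0.2652, 0.1637]
ee_rot: [-0.001, 1.0, -0.017, 0.002]
contact_force: [0.2, 0.6, -0.1]
width: 0.0206
gripper_force: 29.5
[319.83  70.83] [  38   54  558   54 5544]
[318.41 347.75] [303 331  37  32 675]
rotvec deg [-0.12 -0.18  9.22] shift in target axes mm [141.2 282.1   3.7]
```

View pics/w3.png

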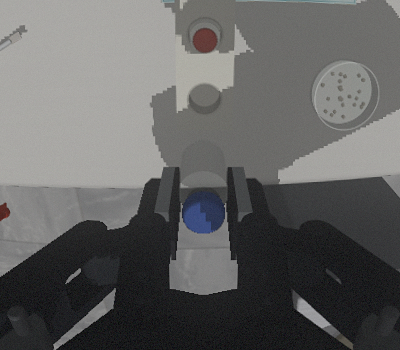

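```bash
python3 -m pendant '[{"dx":0,"dy":0,"dz":0,"rx":0,"ry":0,"rz":4.6,"hand":0.01},{"dx":0,"dy":0,"dz":0,"rx":0,"ry":0,"rz":4.6,"hand":0.01},{"dx":0.005,"dy":0.02,"dz":0,"rx":0,"ry":0,"rz":0,"hand":0.01},{"dx":0.009,"dy":0.03,"dz":0,"rx":0,"ry":0,"rz":0,"hand":0.01},{"dx":0.009,"dy":0.033,"dz":0,"rx":0,"ry":0,"rz":0,"hand":0.01},{"dx":0.009,"dy":0.033,"dz":0,"rx":0,"ry":0,"rz":0,"hand":0.01},{"dx":0.009,"dy":0.033,"dz":0,"rx":0,"ry":0,"rz":0,"hand":0.01},{"dx":0.009,"dy":0.033,"dz":0,"rx":0,"ry":0,"rz":0,"hand":0.01},{"dx":0.009,"dy":0.033,"dz":0,"rx":0,"ry":0,"rz":0,"hand":0.01},{"dx":0.009,"dy":0.033,"dz":0,"rx":0,"ry":0,"rz":0,"hand":0.01},{"dx":0.009,"dy":0.022,"dz":0,"rx":0,"ry":0,"rz":0,"hand":0.01},{"dx":0.004,"dy":0.012,"dz":0,"rx":0,"ry":0,"rz":0,"hand":0.01}]'
python3 -m pendant '[{"dx":0,"dy":0,"dz":0,"rx":0,"ry":0,"rz":0,"hand":0.01},{"dx":0,"dy":0,"dz":0,"rx":0,"ry":0,"rz":0,"hand":0.01}]'
python3 - <<'E'
from h import *
from rig import manip
st=manip.get_state(); im=manip.get_image("wrist")
a=im["frame"]; np.savez("pics/w4.npz",st=st,im=im)
g=cv2.resize(a[0:400,170:490],None,fx=1.5,fy=1.5,interpolation=cv2.INTER_CUBIC); cv2.imwrite("pics/w4.png",g[...,::-1])
for n,p in(("well",[.4985,-.039,.034]),("hole",[.4574,-.031,.034])): print(n,wproj(im,st,p))
T=rot(st["ee_rot"]); q=T.inv().apply(onz(wpix(im,st,323.5,342.5),st["position"][2]+.0247)-st["position"]);print("vial cap in tool",q)
E
```

```text
clock: 5.77
position: [0.4381, -0.0304, 0.1607]
ee_rot: [0.0, 0.995, -0.099, -0.001]
contact_force: [0.5, -0.7, -0.8]
width: 0.0202
gripper_force: 29.6
clock: 5.93
position: [0.4377, -0.0278, 0.1609]
ee_rot: [-0.0, 0.995, -0.099, -0.002]
contact_force: [-0.5, 0.8, -0.6]
width: 0.0208
gripper_force: 29.6
well [321.10750053 146.33150398]
hole [321.50196232 202.52629579]
vial cap in tool [ 0.00124232  0.00086352 -0.02470503]
```

View pics/w4.png

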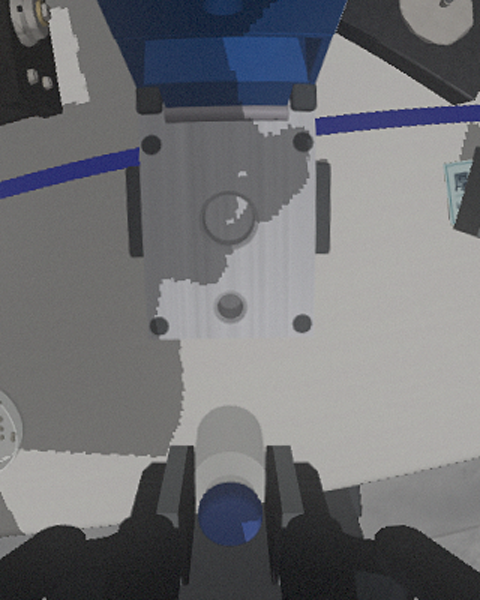

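Run:
```python
from h import *
d=np.load("pics/w4.npz",allow_pickle=True); st,im=d["st"].item(),d["im"].item()
f=lambda U,V,z=.034: onz(wpix(im,st,(U+.5)/1.5+169.5,(V+.5)/1.5-.5),z)
w,h=f(229,217),f(231,306); print("well",w.round(4),"hole",h.round(4),np.linalg.norm(w-h))
s=[f(*p) for p in((151,145),(302,142),(159,326),(302,323))]
yaw=lambda v:np.degrees(np.arctan2(v[1],v[0]))
print(yaw(w-h),yaw(s[0]-s[2]),yaw(s[1]-s[3]),yaw(s[0]-s[1])-90,yaw(s[2]-s[3])-90, np.linalg.norm(s[0]-s[1]))
c=np.array([-.996,0])
plan(st,w,-11.5)
q=rot(st["ee_rot"]).as_matrix();print(q[:,0],q[:,2])
```

```text
well [ 0.4996 -0.0402  0.034 ] hole [ 0.4561 -0.0325  0.034 ] 0.04421938751472002
-10.083554385009283 -10.241197929183206 -10.017131405602505 -10.279021033510602 -10.07009652499623 0.07174359223020518
rotvec deg [-0.04  0.2   0.18] shift in target axes mm [ 63.1  -0.2 126.9]
[ 0.98055687 -0.19620425 -0.00348137] [-0.00328914  0.00130559 -0.99999374]
```

```bash
python3 -m pendant '[{"dx":0,"dy":0,"dz":0,"rx":0,"ry":0,"rz":-1.2,"hand":0.01},{"dx":0.009,"dy":0.0006,"dz":0.005,"rx":0,"ry":0,"rz":0,"hand":0.01},{"dx":0.0125,"dy":0,"dz":0.01,"rx":0,"ry":0,"rz":0,"hand":0.01},{"dx":0.0125,"dy":0,"dz":0.015,"rx":0,"ry":0,"rz":0,"hand":0.01},{"dx":0.0125,"dy":0,"dz":0.015,"rx":0,"ry":0,"rz":0,"hand":0.01},{"dx":0.009,"dy":0,"dz":0.015,"rx":0,"ry":0,"rz":0,"hand":0.01},{"dx":0.006,"dy":0,"dz":0.012,"rx":0,"ry":0,"rz":0,"hand":0.01},{"dx":0,"dy":0,"dz":0.008,"rx":0,"ry":0,"rz":0,"hand":0.01},{"dx":0,"dy":0,"dz":0,"rx":0,"ry":0,"rz":0,"hand":0.01},{"dx":0,"dy":0,"dz":0,"rx":0,"ry":0,"rz":0,"hand":0.01}]'
python3 - <<'E'
from h import *
from rig import manip
st=manip.get_state(); im=manip.get_image("wrist"); print(st["position"])
plan(st,[.498,-.0392,.072],-10.1)
g=cv2.resize(im["frame"][150:400,200:440],None,fx=2,fy=2); cv2.imwrite("pics/w5.png",g[...,::-1])
E
```

```text
clock: 6.82
position: [0.4987, -0.0384, 0.0818]
ee_rot: [-0.0, 0.996, -0.087, -0.001]
contact_force: [-0.3, -0.7, -0.3]
width: 0.0206
gripper_force: 29.6
[ 0.49866579 -0.0383731   0.08179866]
rotvec deg [-0.    0.1   0.16] shift in target axes mm [-0.5  0.9  9.8]
```

View pics/w5.png

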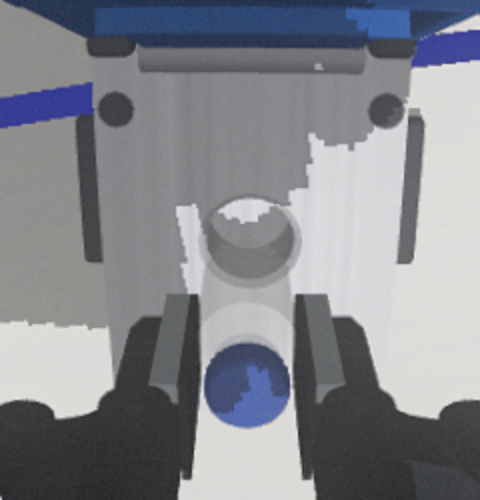

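The well, at u≈251, is just right of the vial axis at u≈248. That matches the 0.9 mm dy correction, so I'll lower with it.

```bash
python3 -m pendant '[{"dx":-0.0005,"dy":0.0009,"dz":0.008,"rx":0,"ry":0,"rz":0,"hand":0.01},{"dx":0,"dy":0,"dz":0.008,"rx":0,"ry":0,"rz":0,"hand":0.01},{"dx":0,"dy":0,"dz":0.006,"rx":0,"ry":0,"rz":0,"hand":0.01},{"dx":0,"dy":0,"dz":0.004,"rx":0,"ry":0,"rz":0,"hand":0.01},{"dx":0,"dy":0,"dz":0,"rx":0,"ry":0,"rz":0,"hand":0.01}]'
python3 -m pendant '[{"dx":0,"dy":0,"dz":0.004,"rx":0,"ry":0,"rz":0,"hand":0.01},{"dx":0,"dy":0,"dz":0.004,"rx":0,"ry":0,"rz":0,"hand":0.01},{"dx":0,"dy":0,"dz":0,"rx":0,"ry":0,"rz":0,"hand":0.01}]'
```

```text
clock: 7.28
position: [0.4981, -0.0398, 0.0553]
ee_rot: [-0.0, 0.996, -0.087, -0.001]
contact_force: [0.1, -0.8, 0.5]
width: 0.0209
gripper_force: 29.5
clock: 7.53
position: [0.4981, -0.0398, 0.0476]
ee_rot: [-0.0, 0.996, -0.087, -0.001]
contact_force: [0.3, -0.1, -0.7]
width: 0.0203
gripper_force: 29.5
```

```bash
python3 -m pendant '[{"dx":0,"dy":0,"dz":0.004,"rx":0,"ry":0,"rz":0,"hand":0.01},{"dx":0,"dy":0,"dz":0.003,"rx":0,"ry":0,"rz":0,"hand":0.01},{"dx":0,"dy":0,"dz":0.001,"rx":0,"ry":0,"rz":0,"hand":0.01},{"dx":0,"dy":0,"dz":0,"rx":0,"ry":0,"rz":0,"hand":0.01}]'
python3 -m pendant '[{"dx":0,"dy":0,"dz":0,"rx":0,"ry":0,"rz":0,"hand":0.025},{"dx":0,"dy":0,"dz":0,"rx":0,"ry":0,"rz":0,"hand":0.035},{"dx":0,"dy":0,"dz":0,"rx":0,"ry":0,"rz":0,"hand":0.045},{"dx":0,"dy":0,"dz":0,"rx":0,"ry":0,"rz":0,"hand":0.045},{"dx":0,"dy":0,"dz":0,"rx":0,"ry":0,"rz":0,"hand":0.045}]'
```

```text
clock: 7.87
position: [0.4983, -0.0398, 0.0399]
ee_rot: [-0.0, 0.996, -0.087, -0.0]
contact_force: [-0.1, 0.8, -0.7]
width: 0.0204
gripper_force: 29.5
clock: 8.28
position: [0.4987, -0.0399, 0.0404]
ee_rot: [0.0, 0.996, -0.087, 0.0]
contact_force: [0.2, -0.7, 0.3]
width: 0.0451
gripper_force: 0.0
```

```bash
python3 -m pendant '[{"dx":0,"dy":0,"dz":-0.01,"rx":0,"ry":0,"rz":0,"hand":0.045},{"dx":0,"dy":0,"dz":-0.02,"rx":0,"ry":0,"rz":0,"hand":0.045},{"dx":0,"dy":0,"dz":-0.03,"rx":0,"ry":0,"rz":0,"hand":0.045},{"dx":0,"dy":0,"dz":-0.035,"rx":0,"ry":0,"rz":0,"hand":0.045},{"dx":0,"dy":0,"dz":-0.035,"rx":0,"ry":0,"rz":0,"hand":0.045},{"dx":0,"dy":0,"dz":-0.03,"rx":0,"ry":0,"rz":0,"hand":0.045},{"dx":0,"dy":0,"dz":0,"rx":0,"ry":0,"rz":0,"hand":0.045},{"dx":0,"dy":0,"dz":0,"rx":0,"ry":0,"rz":0,"hand":0.045}]'
python3 - <<'E'
from h import *
from rig import manip
st=manip.get_state(); im=manip.get_image("wrist"); np.savez("pics/w6.npz",st=st,im=im)
cv2.imwrite("pics/w6.png",im["frame"][:,:,::-1])
for p in([.589,-.0557,.157],[.5866,-.055,.157]): print(wproj(im,st,p)); plan(st,p,-10.1)
E
```

```text
clock: 8.95
position: [0.4998, -0.0401, 0.2023]
ee_rot: [0.0, 0.996, -0.087, 0.002]
contact_force: [0.1, -0.3, -0.4]
width: 0.0449
gripper_force: 0.0
[321.48998002 103.30823808]
rotvec deg [ 0.02 -0.29  0.11] shift in target axes mm [90.6 -0.3 45.3]
[320.94668976 108.19394937]
rotvec deg [ 0.02 -0.29  0.11] shift in target axes mm [88.1 -0.6 45.3]
```

View pics/w6.png

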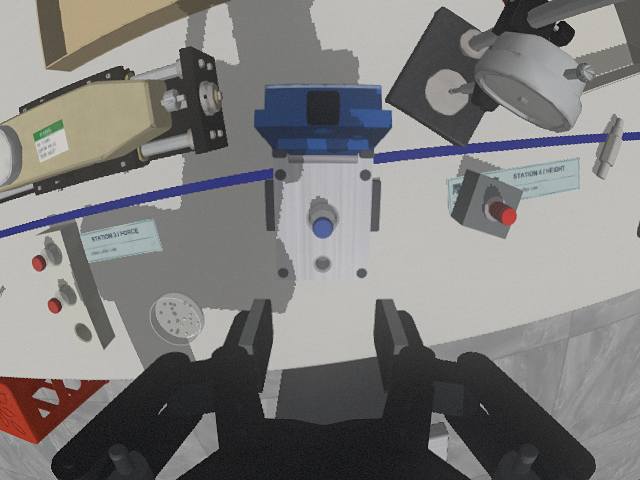

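The vial is seated in the well with its blue cap at (322,227), and the lid tab is at (323,107), where predicted. Before moving over the tab I'll check clearance to the dial stand.

Run:
```python
from h import *
L=lambda n:{k:v for k,v in np.load(f"pics/{n}0.npz").items()}
t,s=L("top"),L("scene")
d=np.load("pics/w6.npz",allow_pickle=True); st,im=d["st"].item(),d["im"].item()
print(tri(ray(t,372,188),ray(s,303,163)), tri(wpix(im,st,530,80),ray(s,303,163)))
```

```text
(array([ 0.59357441, -0.16092326,  0.16854205]), np.float64(0.0036254665598404274)) (array([ 0.59046881, -0.16268665,  0.16939219]), np.float64(0.003943601199008624))
```

```bash
python3 -m pendant '[{"dx":0.01,"dy":0,"dz":0,"rx":0,"ry":0,"rz":0,"hand":0.045},{"dx":0.02,"dy":0,"dz":0,"rx":0,"ry":0,"rz":0,"hand":0.045},{"dx":0.025,"dy":0,"dz":0,"rx":0,"ry":0,"rz":0,"hand":0.045},{"dx":0.02,"dy":0,"dz":0,"rx":0,"ry":0,"rz":0,"hand":0.04},{"dx":0.0125,"dy":0,"dz":0.01,"rx":0,"ry":0,"rz":0,"hand":0.04},{"dx":0,"dy":0,"dz":0.015,"rx":0,"ry":0,"rz":0,"hand":0.04},{"dx":0,"dy":0,"dz":0.015,"rx":0,"ry":0,"rz":0,"hand":0.04},{"dx":0,"dy":0,"dz":0.01,"rx":0,"ry":0,"rz":0,"hand":0.04},{"dx":0,"dy":0,"dz":0.006,"rx":0,"ry":0,"rz":0,"hand":0.04},{"dx":0,"dy":0,"dz":0,"rx":0,"ry":0,"rz":0,"hand":0.04},{"dx":0,"dy":0,"dz":0,"rx":0,"ry":0,"rz":0,"hand":0.04}]'
python3 - <<'E'
from h import *
from rig import manip
st=manip.get_state(); im=manip.get_image("wrist")
cv2.imwrite("pics/w7.png",cv2.resize(im["frame"][220:460,200:450],None,fx=2,fy=2)[:,:,::-1])
plan(st,[.5866,-.055,.145],-10.1)
E
```

```text
clock: 9.92
position: [0.5845, -0.055, 0.1438]
ee_rot: [-0.0, 0.996, -0.087, -0.001]
contact_force: [0.2, 0.6, 0.3]
width: 0.04
gripper_force: 0.0
rotvec deg [0.   0.06 0.11] shift in target axes mm [ 2.1 -0.3 -1.2]
```

View pics/w7.png

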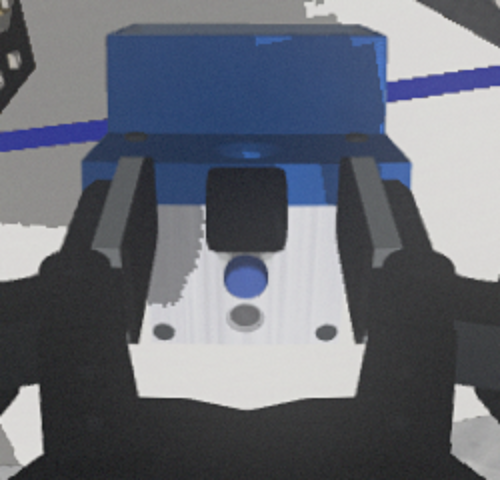

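The tab at (247,210) sits midway between the pads. My picture budget is used up, with 11 views against the 10 allowed, so the rest goes by numbers. Closing on the tab and working out the arc.

```bash
python3 -m pendant '[{"dx":0.001,"dy":0,"dz":0,"rx":0,"ry":0,"rz":0,"hand":0.025},{"dx":0,"dy":0,"dz":0,"rx":0,"ry":0,"rz":0,"hand":0.01},{"dx":0,"dy":0,"dz":0,"rx":0,"ry":0,"rz":0,"hand":0.01},{"dx":0,"dy":0,"dz":0,"rx":0,"ry":0,"rz":0,"hand":0.01},{"dx":0,"dy":0,"dz":0,"rx":0,"ry":0,"rz":0,"hand":0.01}]' 25
python3 - <<'E'
import numpy as np
a=np.radians(np.r_[106.2,104.2,101,np.linspace(96.5,2.7,22)])
x,z=-128.1*np.cos(a),128.1*np.sin(a)
for i,(p,q) in enumerate(zip(np.diff(x),-np.diff(z))): print(i,p.round(1),q.round(1), (x[i+1]-x[0]).round(1),(z[i+1]-z[0]).round(1))
E
```

```text
clock: 10.38
position: [0.5865, -0.0553, 0.1453]
ee_rot: [0.0, 0.996, -0.087, 0.001]
contact_force: [0.7, 0.8, 4.7]
width: 0.0153
gripper_force: 27.4
0 -4.3 -1.2 -4.3 1.2
1 -7.0 -1.6 -11.3 2.7
2 -9.9 -1.5 -21.2 4.3
3 -10.0 -0.7 -31.2 5.0
4 -10.0 0.0 -41.2 5.0
5 -10.0 0.8 -51.1 4.2
6 -9.9 1.6 -61.0 2.6
7 -9.7 2.3 -70.7 0.2
8 -9.5 3.1 -80.2 -2.9
9 -9.2 3.8 -89.4 -6.7
10 -8.9 4.5 -98.3 -11.2
11 -8.5 5.2 -106.8 -16.4
12 -8.1 5.9 -114.9 -22.3
13 -7.6 6.5 -122.5 -28.8
14 -7.1 7.0 -129.6 -35.8
15 -6.5 7.6 -136.1 -43.4
16 -5.9 8.1 -142.0 -51.4
17 -5.3 8.5 -147.2 -59.9
18 -4.6 8.9 -151.8 -68.8
19 -3.9 9.2 -155.7 -78.0
20 -3.1 9.5 -158.8 -87.5
21 -2.4 9.7 -161.2 -97.2
22 -1.6 9.8 -162.8 -107.0
23 -0.9 9.9 -163.7 -117.0
```

```bash
python3 -m pendant '[{"dx":-0.0043,"dy":0,"dz":-0.0012,"rx":0,"ry":0,"rz":0,"hand":0.01},{"dx":-0.007,"dy":0,"dz":-0.0016,"rx":0,"ry":0,"rz":0,"hand":0.01},{"dx":-0.0099,"dy":0,"dz":-0.0015,"rx":0,"ry":0,"rz":0,"hand":0.01},{"dx":-0.01,"dy":0,"dz":-0.0007,"rx":0,"ry":0,"rz":0,"hand":0.01},{"dx":-0.01,"dy":0,"dz":0,"rx":0,"ry":0,"rz":0,"hand":0.01},{"dx":-0.01,"dy":0,"dz":0.0008,"rx":0,"ry":0,"rz":0,"hand":0.01},{"dx":0,"dy":0,"dz":0,"rx":0,"ry":0,"rz":0,"hand":0.01}]'
```

```text
clock: 10.97
position: [0.5317, -0.0454, 0.1487]
ee_rot: [-0.0, 0.996, -0.087, -0.002]
contact_force: [-0.1, 2.0, 6.4]
width: 0.0155
gripper_force: 28.1
```

```bash
cat > s.py <<'E'
from h import *
from rig import manip
import sys
st=manip.get_state(); p=st["position"]; H=np.array([.5512,-.0487,.034]); d=p-H
c,s=.9845,-.1754
X,Y=d[0]*c+d[1]*s,-d[0]*s+d[1]*c
print("tcp rel hinge in jig axes X,Y,Z mm",(1e3*np.array([X,Y,d[2]])).round(1),"F",st["contact_force"].round(1),"M",st["moment"].round(2),"r(tab) if offset (0,13)",np.hypot(X,d[2]+.013).round(4),"a",np.degrees(np.arctan2(d[2]+.013,-X)).round(1), "grip",st["gripper_force"],st["width"])
E
python3 s.py
```

```text
tcp rel hinge in jig axes X,Y,Z mm [-1.980e+01 -1.000e-01  1.147e+02] F [-0.1  2.   6.4] M [ 0.29 -0.25 -0.06] r(tab) if offset (0,13) 0.1293 a 81.2 grip 28.067665100097656 0.015495084973358404
```

```bash
python3 -m pendant '[{"dx":-0.006,"dy":0,"dz":0.001,"rx":0,"ry":0,"rz":0,"hand":0.01},{"dx":-0.0097,"dy":0,"dz":0.0023,"rx":0,"ry":0,"rz":0,"hand":0.01},{"dx":-0.0095,"dy":0,"dz":0.0031,"rx":0,"ry":0,"rz":0,"hand":0.01},{"dx":-0.0092,"dy":0,"dz":0.0038,"rx":0,"ry":0,"rz":0,"hand":0.01},{"dx":-0.0089,"dy":0,"dz":0.0045,"rx":0,"ry":0,"rz":0,"hand":0.01},{"dx":-0.0085,"dy":0,"dz":0.0052,"rx":0,"ry":0,"rz":0,"hand":0.01},{"dx":-0.0081,"dy":0,"dz":0.0059,"rx":0,"ry":0,"rz":0,"hand":0.01},{"dx":0,"dy":0,"dz":0,"rx":0,"ry":0,"rz":0,"hand":0.01}]'; python3 s.py
```

```text
clock: 11.63
position: [0.4708, -0.0343, 0.1214]
ee_rot: [-0.001, 0.996, -0.087, -0.004]
contact_force: [-4.0, 3.8, 7.4]
width: 0.0152
gripper_force: 30.2
tcp rel hinge in jig axes X,Y,Z mm [-81.7   0.   87.4] F [-4.   3.8  7.4] M [0.48 0.33 0.02] r(tab) if offset (0,13) 0.1295 a 50.9 grip 30.23964911699295 0.015188283362372483
```

```bash
python3 -m pendant '[{"dx":-0.0075,"dy":0,"dz":0.0062,"rx":0,"ry":0,"rz":0,"hand":0.01},{"dx":-0.0071,"dy":0,"dz":0.007,"rx":0,"ry":0,"rz":0,"hand":0.01},{"dx":-0.0065,"dy":0,"dz":0.0076,"rx":0,"ry":0,"rz":0,"hand":0.01},{"dx":-0.0059,"dy":0,"dz":0.0081,"rx":0,"ry":0,"rz":0,"hand":0.01},{"dx":-0.0053,"dy":0,"dz":0.0085,"rx":0,"ry":0,"rz":0,"hand":0.01},{"dx":-0.0046,"dy":0,"dz":0.0089,"rx":0,"ry":0,"rz":0,"hand":0.01},{"dx":-0.0039,"dy":0,"dz":0.0092,"rx":0,"ry":0,"rz":0,"hand":0.01},{"dx":0,"dy":0,"dz":0,"rx":0,"ry":0,"rz":0,"hand":0.01}]'; python3 s.py
```

```text
clock: 12.3
position: [0.4304, -0.0271, 0.065]
ee_rot: [-0.001, 0.996, -0.087, -0.006]
contact_force: [-4.4, 5.3, 2.9]
width: 0.0155
gripper_force: 34.5
tcp rel hinge in jig axes X,Y,Z mm [-1.227e+02  1.000e-01  3.100e+01] F [-4.4  5.3  2.9] M [ 0.72  0.43 -0.04] r(tab) if offset (0,13) 0.1304 a 19.7 grip 34.541605710983276 0.015543092006656368
```

```bash
python3 -m pendant '[{"dx":-0.002,"dy":-0.0005,"dz":0.008,"rx":0,"ry":0,"rz":0,"hand":0.01},{"dx":-0.0015,"dy":-0.0005,"dz":0.009,"rx":0,"ry":0,"rz":0,"hand":0.01},{"dx":-0.0005,"dy":0,"dz":0.009,"rx":0,"ry":0,"rz":0,"hand":0.01},{"dx":0,"dy":0,"dz":0.007,"rx":0,"ry":0,"rz":0,"hand":0.01},{"dx":0,"dy":0,"dz":0.003,"rx":0,"ry":0,"rz":0,"hand":0.01},{"dx":0,"dy":0,"dz":0,"rx":0,"ry":0,"rz":0,"hand":0.01}]'; python3 s.py
```

```text
clock: 12.8
position: [0.423, -0.0256, 0.0288]
ee_rot: [-0.001, 0.996, -0.087, -0.01]
contact_force: [-9.9, 1.5, 2.2]
width: 0.0153
gripper_force: 37.4
tcp rel hinge in jig axes X,Y,Z mm [-130.3    0.2   -5.2] F [-9.9  1.5  2.2] M [ 0.2   1.28 -0.06] r(tab) if offset (0,13) 0.1305 a 3.4 grip 37.409332394599915 0.015269204281516626
```

```bash
python3 -m pendant '[{"dx":-0.001,"dy":0,"dz":0.001,"rx":0,"ry":0,"rz":0,"hand":0.01},{"dx":-0.001,"dy":0,"dz":0.001,"rx":0,"ry":0,"rz":0,"hand":0.01},{"dx":0,"dy":0,"dz":0.001,"rx":0,"ry":0,"rz":0,"hand":0.01},{"dx":0,"dy":0,"dz":0,"rx":0,"ry":0,"rz":0,"hand":0.01}]'; python3 s.py
```

```text
clock: 13.13
position: [0.4229, -0.0256, 0.0266]
ee_rot: [-0.0, 0.996, -0.087, -0.008]
contact_force: [-8.9, 2.7, 1.5]
width: 0.0154
gripper_force: 37.4
tcp rel hinge in jig axes X,Y,Z mm [-130.3    0.2   -7.4] F [-8.9  2.7  1.5] M [ 0.28  0.93 -0.08] r(tab) if offset (0,13) 0.1305 a 2.5 grip 37.44574427604675 0.015404922100215422
```

```bash
python3 -m pendant '[{"dx":-0.001,"dy":0,"dz":0.001,"rx":0,"ry":0,"rz":0,"hand":0.01},{"dx":0,"dy":0,"dz":0.001,"rx":0,"ry":0,"rz":0,"hand":0.01},{"dx":0,"dy":0,"dz":0.001,"rx":0,"ry":0,"rz":0,"hand":0.01},{"dx":0,"dy":0,"dz":0,"rx":0,"ry":0,"rz":0,"hand":0.01}]'; python3 s.py
```

```text
clock: 13.47
position: [0.4228, -0.0256, 0.0238]
ee_rot: [-0.0, 0.996, -0.087, -0.007]
contact_force: [-7.1, 1.4, 1.6]
width: 0.0152
gripper_force: 37.5
tcp rel hinge in jig axes X,Y,Z mm [-130.4    0.2  -10.2] F [-7.1  1.4  1.6] M [ 0.24  0.76 -0.09] r(tab) if offset (0,13) 0.1305 a 1.2 grip 37.5317108631134 0.0152114451719571
```

```bash
python3 -m pendant '[{"dx":-0.001,"dy":0,"dz":0.001,"rx":0,"ry":0,"rz":0,"hand":0.01},{"dx":0,"dy":0,"dz":0.001,"rx":0,"ry":0,"rz":0,"hand":0.01},{"dx":0,"dy":0,"dz":0.001,"rx":0,"ry":0,"rz":0,"hand":0.01},{"dx":0,"dy":0,"dz":0,"rx":0,"ry":0,"rz":0,"hand":0.01}]'; python3 s.py
```

```text
clock: 13.8
position: [0.4227, -0.0256, 0.021]
ee_rot: [-0.0, 0.996, -0.087, -0.006]
contact_force: [-5.9, 1.3, 2.0]
width: 0.0152
gripper_force: 37.6
tcp rel hinge in jig axes X,Y,Z mm [-130.6    0.2  -13. ] F [-5.9  1.3  2. ] M [ 0.24  0.56 -0.02] r(tab) if offset (0,13) 0.1306 a 0.0 grip 37.558316588401794 0.015248050849598162
```

```bash
python3 -m pendant '[{"dx":-0.001,"dy":0,"dz":0.0015,"rx":0,"ry":0,"rz":0,"hand":0.01},{"dx":-0.001,"dy":0,"dz":0.0015,"rx":0,"ry":0,"rz":0,"hand":0.01},{"dx":0,"dy":0,"dz":0.001,"rx":0,"ry":0,"rz":0,"hand":0.01},{"dx":0,"dy":0,"dz":0,"rx":0,"ry":0,"rz":0,"hand":0.01}]'; python3 s.py
python3 - <<'E'
from h import *
from rig import manip
J=lambda x,y,z: np.array([.4990+.9845*(x+.004)+.1754*y,-.0395-.1754*(x+.004)+.9845*y,z])
L=lambda n:{k:v for k,v in np.load(f"pics/{n}0.npz").items()}
for n in("top","scene"):
    im=manip.get_image(n); cv2.imwrite(f"pics/{n}9.png",im["frame"][...,::-1]); np.savez(f"pics/{n}9.npz",**im)
    for c,b in blobs(im["frame"],"blue",40)[0]:
        if 240<c[0]<345 and 160<c[1]<270: print(n,c,b)
    for th in(0,.1,.2):
        q=[]
        for x,z in((-61,0),(-61,11),(-28,38),(19,38)):
            X,Z=x-49,z; X,Z=X*np.cos(th)+Z*np.sin(th),-X*np.sin(th)+Z*np.cos(th)
            q+=[proj(im,J((X+49)/1e3,s*.038,.034+Z/1e3)).round(1).tolist() for s in(1,-1)]
        print(n,th,q)
E
```

```text
clock: 14.13
position: [0.4227, -0.0256, 0.018]
ee_rot: [-0.0, 0.996, -0.087, -0.004]
contact_force: [-6.8, 2.0, 9.6]
width: 0.0152
gripper_force: 38.6
tcp rel hinge in jig axes X,Y,Z mm [-130.6    0.2  -16. ] F [-6.8  2.   9.6] M [ 0.26  0.8  -0.09] r(tab) if offset (0,13) 0.1306 a -1.3 grip 38.575111627578735 0.01523173591900539
top [324.51 219.68] [315 215  20  11 121]
top 0 [[303.1, 251.9], [330.9, 257.6], [302.9, 251.4], [331.0, 257.2], [305.1, 238.0], [333.7, 243.8], [308.8, 220.5], [337.3, 226.3]]
top 0.1 [[302.9, 251.2], [331.0, 257.0], [302.9, 250.4], [331.2, 256.2], [305.4, 236.0], [334.2, 241.8], [309.1, 218.9], [337.6, 224.6]]
top 0.2 [[302.9, 250.2], [331.3, 256.0], [302.9, 248.9], [331.5, 254.7], [305.7, 233.7], [334.6, 239.6], [309.4, 217.2], [338.0, 222.9]]
scene [300.54 248.04] [283 236  36  25 346]
scene 0 [[312.1, 261.7], [334.9, 246.8], [312.0, 257.9], [334.9, 243.0], [301.4, 242.1], [324.7, 228.0], [287.2, 233.6], [310.5, 220.2]]
scene 0.1 [[311.8, 257.8], [334.8, 242.9], [311.4, 253.7], [334.5, 239.0], [300.0, 238.7], [323.4, 224.6], [286.0, 232.0], [309.3, 218.6]]
scene 0.2 [[311.2, 253.7], [334.3, 238.9], [310.5, 249.4], [333.7, 234.8], [298.4, 235.2], [321.9, 221.3], [284.7, 230.4], [308.1, 217.1]]
```

```bash
python3 -m pendant '[{"dx":0,"dy":0,"dz":0.001,"rx":0,"ry":0,"rz":0,"hand":0.01},{"dx":0,"dy":0,"dz":0,"rx":0,"ry":0,"rz":0,"hand":0.01}]'; python3 s.py
python3 -m pendant '[{"dx":0,"dy":0,"dz":0,"rx":0,"ry":0,"rz":0,"hand":0.045},{"dx":0,"dy":0,"dz":0,"rx":0,"ry":0,"rz":0,"hand":0.045},{"dx":0,"dy":0,"dz":0,"rx":0,"ry":0,"rz":0,"hand":0.045},{"dx":0,"dy":0,"dz":0,"rx":0,"ry":0,"rz":0,"hand":0.045},{"dx":0,"dy":0,"dz":-0.015,"rx":0,"ry":0,"rz":0,"hand":0.045},{"dx":0,"dy":0,"dz":-0.03,"rx":0,"ry":0,"rz":0,"hand":0.045},{"dx":0,"dy":0,"dz":-0.04,"rx":0,"ry":0,"rz":0,"hand":0.045},{"dx":0,"dy":0,"dz":-0.04,"rx":0,"ry":0,"rz":0,"hand":0.045},{"dx":0,"dy":0,"dz":-0.025,"rx":0,"ry":0,"rz":0,"hand":0.045},{"dx":0,"dy":0,"dz":0,"rx":0,"ry":0,"rz":0,"hand":0.045},{"dx":0,"dy":0,"dz":0,"rx":0,"ry":0,"rz":0,"hand":0.045}]'
python3 - <<'E'
from h import *
from rig import manip
J=lambda x,y,z: np.array([.4990+.9845*(x+.004)+.1754*y,-.0395-.1754*(x+.004)+.9845*y,z])
st=manip.get_state(); im=manip.get_image("wrist"); f=im["frame"]; np.savez("pics/w10.npz",st=st,im=im)
for c,b in blobs(f,"red",60)[0]+blobs(f,"blue",60)[0]: print(c,b,onz(wpix(im,st,*c),.06).round(4))
print("exp hole",wproj(im,st,J(-.047,0,.045)),"flange corners",[wproj(im,st,J(-.061,s*.038,.045)).round(1) for s in(1,-1)])
u,v=wproj(im,st,J(-.047,0,.045)).astype(int)
h=cv2.cvtColor(f,cv2.COLOR_RGB2HSV)
for k in range(v-24,v+25,2): print(' '.join(f"{a:3d}" for a in h[k,u-24:u+25:2,1]))
p=[.4843,-.1978,.0535]; plan(st,[p[0],p[1],.17],-10)
s=manip.get_image("scene")
for c,b in blobs(s["frame"],"blue",40)[0]:
    if 240<c[0]<345 and 160<c[1]<270: print("scene",c,b)
E
```

```text
clock: 14.4
position: [0.4227, -0.0256, 0.0178]
ee_rot: [-0.0, 0.996, -0.087, -0.004]
contact_force: [-8.9, 1.7, 18.2]
width: 0.0151
gripper_force: 39.8
tcp rel hinge in jig axes X,Y,Z mm [-130.5    0.2  -16.2] F [-8.9  1.7 18.2] M [ 0.24  1.02 -0.12] r(tab) if offset (0,13) 0.1306 a -1.4 grip 39.76463198661804 0.01506100814905713
clock: 15.32
position: [0.4276, -0.0265, 0.1685]
ee_rot: [0.0, 0.996, -0.087, 0.002]
contact_force: [0.2, 0.2, -0.7]
width: 0.0448
gripper_force: 0.0
[539.11 132.31] [531 123  17  20 261] [ 0.481 -0.201  0.06 ]
[  2.64 203.83] [  0 195   7  17  92] [0.5122 0.2612 0.06  ]
[ 16.02 253.94] [ 11 246  13  16 130] [0.4624 0.2651 0.06  ]
[ 34.46 388.95] [   0  351  101   84 3918] [0.2996 0.3475 0.06  ]
[321.22  79.58] [ 284   64   80   37 1914] [ 0.5355 -0.0449  0.06  ]
[500.39  71.17] [ 381   65  249   17 2423] [ 0.5281 -0.173   0.06  ]
[138.1  125.24] [   0   87  267   90 2653] [0.5349 0.0901 0.06  ]
[330.91 193.92] [ 272  173  103   39 2915] [ 0.4572 -0.0378  0.06  ]
exp hole [322.77827787 191.93136234] flange corners [array([271.7, 210.6]), array([373.8, 210.7
[... 1922 characters left out ...]
6 143 140 144 144 148 147 147 140 136 139 145 144 145 145 142 143 139 139 143 143
156 147 151 147 140 152 140 157 143 141 144 140 144 146 143 145 148 143 135 138 147 145 134 149 135
148 147 144 148 143 143 146 151 147 147 147 142 141 140 148 139 142 141 142 145 141 139 130 141 140
151 147 145 142 149 150 153 153 158 151 151 156 153 155 150 156 153 152 157 158 157 152 149 152 152
  3   3   3   7   3   3   1   0   3   2  15  17  15  13  10  13   2   3   3   3   3   0   3   2   1
  6   6   6   6   7   4   7   7   7   3  13   9  11  12  10  12   8   7   4   9   7   3   6   4   4
rotvec deg [ 0.03 -0.23  0.01] shift in target axes mm [ 85.6 158.9  -1.5]
scene [309.81 245.37] [283 231  51  30 738]
```

Lid shut: the hole is seen at (322.8,191.6) against (322.8,191.9) predicted, and the flange edge row matches. Next, over to the pin.

```bash
python3 -m pendant '[{"dx":0.007,"dy":0.012,"dz":0,"rx":0,"ry":0,"rz":0,"hand":0.045},{"dx":0.012,"dy":0.022,"dz":0,"rx":0,"ry":0,"rz":0,"hand":0.045},{"dx":0.015,"dy":0.029,"dz":0,"rx":0,"ry":0,"rz":0,"hand":0.045},{"dx":0.015,"dy":0.029,"dz":0,"rx":0,"ry":0,"rz":0,"hand":0.045},{"dx":0.015,"dy":0.029,"dz":0,"rx":0,"ry":0,"rz":0,"hand":0.045},{"dx":0.013,"dy":0.023,"dz":0,"rx":0,"ry":0,"rz":0,"hand":0.045},{"dx":0.0086,"dy":0.015,"dz":0,"rx":0,"ry":0,"rz":0,"hand":0.045},{"dx":0,"dy":0,"dz":0,"rx":0,"ry":0,"rz":0,"hand":0.045},{"dx":0,"dy":0,"dz":0,"rx":0,"ry":0,"rz":0,"hand":0.045}]'
python3 - <<'E'
from h import *
from rig import manip
st=manip.get_state(); im=manip.get_image("wrist"); f=im["frame"]; np.savez("pics/w11.npz",st=st,im=im); print(st["qpos"])
for c,b in blobs(f,"red",60)[0]: print(c,b,onz(wpix(im,st,*c),.062).round(4))
print(wproj(im,st,[.4843,-.1978,.067]),wproj(im,st,[.4843,-.1978,.053]))
plan(st,[.4843,-.1978,.044],-10)
E
```

```text
clock: 16.17
position: [0.4823, -0.1973, 0.1655]
ee_rot: [-0.001, 0.996, -0.088, -0.002]
contact_force: [-0.1, 1.2, 0.2]
width: 0.0445
gripper_force: 0.0
[-5.22214574e-01  2.44697754e-01  1.72106075e+00  5.67237053e-04
  1.18004730e+00  1.22425905e+00]
[322.75 240.42] [312 231  22  20 351] [ 0.4805 -0.1971  0.062 ]
[ 26.09 407.13] [   0  382   72   58 1156] [0.3235 0.2192 0.062 ]
[322.80068252 237.45767537] [322.87611825 231.23495678]
rotvec deg [-0.11  0.22 -0.08] shift in target axes mm [  2.    0.2 121.5]
```

```bash
python3 -m pendant '[{"dx":0,"dy":0,"dz":0.02,"rx":0,"ry":0,"rz":0,"hand":0.045},{"dx":0,"dy":0,"dz":0.03,"rx":0,"ry":0,"rz":0,"hand":0.045},{"dx":0,"dy":0,"dz":0.03,"rx":0,"ry":0,"rz":0,"hand":0.04},{"dx":0,"dy":0,"dz":0.022,"rx":0,"ry":0,"rz":0,"hand":0.04},{"dx":0,"dy":0,"dz":0.012,"rx":0,"ry":0,"rz":0,"hand":0.04},{"dx":0,"dy":0,"dz":0.006,"rx":0,"ry":0,"rz":0,"hand":0.04},{"dx":0,"dy":0,"dz":0,"rx":0,"ry":0,"rz":0,"hand":0.03},{"dx":0,"dy":0,"dz":0,"rx":0,"ry":0,"rz":0,"hand":0.005},{"dx":0,"dy":0,"dz":0,"rx":0,"ry":0,"rz":0,"hand":0.005},{"dx":0,"dy":0,"dz":0,"rx":0,"ry":0,"rz":0,"hand":0.005},{"dx":0,"dy":0,"dz":0,"rx":0,"ry":0,"rz":0,"hand":0.005},{"dx":0,"dy":0,"dz":0,"rx":0,"ry":0,"rz":0,"hand":0.005}]' 60; python3 s.py
```

```text
clock: 17.22
position: [0.4837, -0.1978, 0.048]
ee_rot: [0.0, 0.996, -0.087, 0.001]
contact_force: [1.0, -0.3, 2.4]
width: 0.0138
gripper_force: 58.8
tcp rel hinge in jig axes X,Y,Z mm [ -40.3 -158.6   14. ] F [ 1.  -0.3  2.4] M [ 0.08 -0.02  0.04] r(tab) if offset (0,13) 0.0485 a 33.8 grip 58.820231726858765 0.013768761153650505
```

```bash
python3 -m pendant '[{"dx":0,"dy":0,"dz":-0.01,"rx":0,"ry":0,"rz":0,"hand":0.005},{"dx":0,"dy":0,"dz":-0.02,"rx":0,"ry":0,"rz":0,"hand":0.005},{"dx":0,"dy":0,"dz":-0.03,"rx":0,"ry":0,"rz":0,"hand":0.005},{"dx":0,"dy":0,"dz":-0.03,"rx":0,"ry":0,"rz":0,"hand":0.005},{"dx":0,"dy":0,"dz":-0.02,"rx":0,"ry":0,"rz":0,"hand":0.005},{"dx":0,"dy":0,"dz":0,"rx":0,"ry":0,"rz":0,"hand":0.005},{"dx":0,"dy":0,"dz":0,"rx":0,"ry":0,"rz":0,"hand":0.005}]'
python3 - <<'E'
from h import *
from rig import manip
st=manip.get_state(); im=manip.get_image("wrist"); f=im["frame"]; np.savez("pics/w12.npz",st=st,im=im)
P=st["position"];T=rot(st["ee_rot"])
for c,b in blobs(f,"red",60)[0]: print(c,b)
for x in(-.004,-.002,0,.002,.004):  # knob top centre (z -19 mm behind TCP) and front-bottom
    print(x,[wproj(im,st,P+T.apply([x,0,z])).round(1) for z in(-.019,.009)],[wproj(im,st,P+T.apply([x+dx,0,-.019])).round(1) for dx in(-.008,.008)],wproj(im,st,P+T.apply([x+.008,0,.009])).round(1))
plan(st,[.4567,-.0320,.13],-10.1)
u=322
h=cv2.cvtColor(f,cv2.COLOR_RGB2HSV)
print([(v,h[v,u].tolist()) for v in range(270,380,4)])
E
```

```text
clock: 17.8
position: [0.4838, -0.198, 0.1589]
ee_rot: [0.001, 0.996, -0.087, 0.002]
contact_force: [0.3, 0.7, -0.6]
width: 0.0132
gripper_force: 58.7
[322.81 336.49] [306 315  35  39 999]
[ 24.67 410.52] [   0  386   67   57 1106]
-0.004 [array([321.4, 345.1]), array([321.7, 310.9])] [array([321.4, 360.7]), array([321.3, 328.5])] [321.7 295.9]
-0.002 [array([321.4, 341. ]), array([321.7, 307.2])] [array([321.4, 356.9]), array([321.3, 324.2])] [321.7 292. ]
0 [array([321.4, 336.9]), array([321.7, 303.5])] [array([321.4, 353. ]), array([321.3, 319.9])] [321.6 288.1]
0.002 [array([321.3, 332.8]), array([321.7, 299.7])] [array([321.4, 349.1]), array([321.3, 315.5])] [321.6 284.1]
0.004 [array([321.3, 328.5]), array([321.7, 295.9])] [array([321.4, 345.1]), array([321.3, 311. ])] [321.6 280.1]
rotvec deg [ 0.07 -0.19  0.1 ] shift in target axes mm [ -55.8 -158.7   28.9]
[(270, [42, 7, 171]), (274, [60, 3, 78]), (278, [135, 7, 78]), (282, [0, 3, 79]), (286, [143, 11, 96]), (290, [165, 6, 92]), (294, [3, 115, 89]), (298, [178, 68, 64]), (302, [1, 120, 87]), (306, [120, 6, 46]), (310, [0, 129, 89]), (314, [7, 74, 62]), (318, [3, 125, 90]), (322, [179, 126, 89]), (326, [1, 181, 161]), (330, [1, 190, 164]), (334, [0, 183, 166]), (338, [1, 182, 167]), (342, [1, 184, 166]), (346, [1, 186, 166]), (350, [2, 196, 163]), (354, [2, 113, 162]), (358, [43, 11, 168]), (362, [26, 11, 166]), (366, [25, 9, 168]), (370, [23, 6, 166]), (374, [20, 5, 165]), (378, [30, 10, 53])]
```

```bash
python3 -m pendant '[{"dx":-0.004,"dy":-0.0118,"dz":0,"rx":0,"ry":0,"rz":0,"hand":0.005},{"dx":-0.008,"dy":-0.023,"dz":0,"rx":0,"ry":0,"rz":0,"hand":0.005},{"dx":-0.01,"dy":-0.03,"dz":0,"rx":0,"ry":0,"rz":0,"hand":0.005},{"dx":-0.01,"dy":-0.03,"dz":0,"rx":0,"ry":0,"rz":0,"hand":0.005},{"dx":-0.01,"dy":-0.03,"dz":0,"rx":0,"ry":0,"rz":0,"hand":0.005},{"dx":-0.008,"dy":-0.022,"dz":0.01,"rx":0,"ry":0,"rz":0,"hand":0.005},{"dx":-0.005,"dy":-0.012,"dz":0.012,"rx":0,"ry":0,"rz":0,"hand":0.005},{"dx":0,"dy":0,"dz":0.015,"rx":0,"ry":0,"rz":0,"hand":0.005},{"dx":0,"dy":0,"dz":0.012,"rx":0,"ry":0,"rz":0,"hand":0.005},{"dx":0,"dy":0,"dz":0.006,"rx":0,"ry":0,"rz":0,"hand":0.005},{"dx":0,"dy":0,"dz":0,"rx":0,"ry":0,"rz":0,"hand":0.005},{"dx":0,"dy":0,"dz":0,"rx":0,"ry":0,"rz":0,"hand":0.005}]'
python3 - <<'E'
from h import *
from rig import manip
st=manip.get_state(); plan(st,[.4576,-.0319,.094],-10.1)
E
```

```text
clock: 18.85
position: [0.4558, -0.0313, 0.1015]
ee_rot: [-0.0, 0.996, -0.087, -0.001]
contact_force: [1.0, -0.5, -0.9]
width: 0.0134
gripper_force: 58.7
rotvec deg [-0.01  0.12  0.1 ] shift in target axes mm [1.8 0.3 7.5]
```

```bash
python3 -m pendant '[{"dx":0.0018,"dy":0.0003,"dz":0.006,"rx":0,"ry":0,"rz":0,"hand":0.005},{"dx":0,"dy":0,"dz":0.003,"rx":0,"ry":0,"rz":0,"hand":0.005},{"dx":0,"dy":0,"dz":0,"rx":0,"ry":0,"rz":0,"hand":0.005},{"dx":0,"dy":0,"dz":0,"rx":0,"ry":0,"rz":0,"hand":0.005}]'
python3 - <<'E'
from h import *
from rig import manip
st=manip.get_state(); plan(st,[.4576,-.0319,.094],-10.1)
E
```

```text
clock: 19.18
position: [0.4583, -0.0324, 0.0932]
ee_rot: [0.0, 0.996, -0.087, -0.0]
contact_force: [0.1, 0.3, -1.4]
width: 0.0137
gripper_force: 58.7
rotvec deg [0.   0.   0.08] shift in target axes mm [-0.8 -0.4 -0.8]
```

```bash
python3 -m pendant '[{"dx":-0.0006,"dy":-0.0003,"dz":0.003,"rx":0,"ry":0,"rz":0,"hand":0.005},{"dx":0,"dy":0,"dz":0.003,"rx":0,"ry":0,"rz":0,"hand":0.005},{"dx":0,"dy":0,"dz":0.003,"rx":0,"ry":0,"rz":0,"hand":0.005},{"dx":0,"dy":0,"dz":0.003,"rx":0,"ry":0,"rz":0,"hand":0.005},{"dx":0,"dy":0,"dz":0,"rx":0,"ry":0,"rz":0,"hand":0.005}]'
```

```text
clock: 19.6
position: [0.4572, -0.0317, 0.0805]
ee_rot: [-0.0, 0.996, -0.087, -0.001]
contact_force: [0.8, -1.2, -1.4]
width: 0.014
gripper_force: 58.7
```

Tip is at z ≈ 0.0385, inside the upper hole, with no contact force. Continuing down.

```bash
python3 -m pendant '[{"dx":0,"dy":0,"dz":0.003,"rx":0,"ry":0,"rz":0,"hand":0.005},{"dx":0,"dy":0,"dz":0.003,"rx":0,"ry":0,"rz":0,"hand":0.005},{"dx":0,"dy":0,"dz":0.003,"rx":0,"ry":0,"rz":0,"hand":0.005},{"dx":0,"dy":0,"dz":0,"rx":0,"ry":0,"rz":0,"hand":0.005}]'
python3 -m pendant '[{"dx":0,"dy":0,"dz":0.003,"rx":0,"ry":0,"rz":0,"hand":0.005},{"dx":0,"dy":0,"dz":0.003,"rx":0,"ry":0,"rz":0,"hand":0.005},{"dx":0,"dy":0,"dz":0,"rx":0,"ry":0,"rz":0,"hand":0.005}]'
```

```text
clock: 19.93
position: [0.4573, -0.0317, 0.0716]
ee_rot: [-0.0, 0.996, -0.087, -0.001]
contact_force: [0.2, -1.2, -0.2]
width: 0.0136
gripper_force: 58.7
clock: 20.18
position: [0.4573, -0.0318, 0.0656]
ee_rot: [-0.0, 0.996, -0.087, -0.001]
contact_force: [1.0, -0.2, -0.4]
width: 0.0137
gripper_force: 58.7
```

```bash
python3 -m pendant '[{"dx":0,"dy":0,"dz":0.002,"rx":0,"ry":0,"rz":0,"hand":0.005},{"dx":0,"dy":0,"dz":0.002,"rx":0,"ry":0,"rz":0,"hand":0.005},{"dx":0,"dy":0,"dz":0.0015,"rx":0,"ry":0,"rz":0,"hand":0.005},{"dx":0,"dy":0,"dz":0.001,"rx":0,"ry":0,"rz":0,"hand":0.005},{"dx":0,"dy":0,"dz":0,"rx":0,"ry":0,"rz":0,"hand":0.005}]'; python3 s.py
```

```text
clock: 20.6
position: [0.4576, -0.0318, 0.0595]
ee_rot: [0.0, 0.996, -0.087, -0.0]
contact_force: [0.7, -0.3, -0.5]
width: 0.0137
gripper_force: 58.7
tcp rel hinge in jig axes X,Y,Z mm [-95.1   0.2  25.5] F [ 0.7 -0.3 -0.5] M [ 0.   -0.04 -0.04] r(tab) if offset (0,13) 0.1026 a 22.0 grip 58.70028738747351 0.01366385910203198
```

```bash
python3 -m pendant '[{"dx":0,"dy":0,"dz":0.001,"rx":0,"ry":0,"rz":0,"hand":0.005},{"dx":0,"dy":0,"dz":0,"rx":0,"ry":0,"rz":0,"hand":0.005}]'; python3 -m pendant '[{"dx":0,"dy":0,"dz":0.0005,"rx":0,"ry":0,"rz":0,"hand":0.005},{"dx":0,"dy":0,"dz":0,"rx":0,"ry":0,"rz":0,"hand":0.005}]'
```

```text
clock: 20.77
position: [0.4579, -0.0319, 0.059]
ee_rot: [0.0, 0.996, -0.087, 0.0]
contact_force: [-1.0, 0.4, 2.6]
width: 0.0137
gripper_force: 59.0
clock: 20.93
position: [0.4579, -0.0319, 0.0589]
ee_rot: [0.0, 0.996, -0.087, 0.0]
contact_force: [-1.4, 0.2, 6.2]
width: 0.0139
gripper_force: 59.6
```

```bash
python3 -m pendant '[{"dx":0,"dy":0,"dz":0.0008,"rx":0,"ry":0,"rz":0,"hand":0.005},{"dx":0,"dy":0,"dz":0,"rx":0,"ry":0,"rz":0,"hand":0.005},{"dx":0,"dy":0,"dz":0,"rx":0,"ry":0,"rz":0,"hand":0.005},{"dx":0,"dy":0,"dz":0,"rx":0,"ry":0,"rz":0,"hand":0.005}]'; python3 -m pendant '[{"dx":0,"dy":0,"dz":0,"rx":0,"ry":0,"rz":0,"hand":0.005},{"dx":0,"dy":0,"dz":0,"rx":0,"ry":0,"rz":0,"hand":0.005},{"dx":0,"dy":0,"dz":0,"rx":0,"ry":0,"rz":0,"hand":0.005}]'
```

```text
clock: 21.27
position: [0.4579, -0.0319, 0.0588]
ee_rot: [0.0, 0.996, -0.087, 0.0]
contact_force: [-2.3, 1.2, 12.3]
width: 0.0139
gripper_force: 60.2
clock: 21.52
position: [0.4579, -0.0319, 0.0588]
ee_rot: [0.0, 0.996, -0.087, 0.0]
contact_force: [-3.5, 1.0, 11.6]
width: 0.0139
gripper_force: 60.2
```

```bash
python3 -m pendant '[{"dx":0,"dy":0,"dz":0,"rx":0,"ry":0,"rz":0,"hand":0.005},{"dx":0,"dy":0,"dz":0,"rx":0,"ry":0,"rz":0,"hand":0.005},{"dx":0,"dy":0,"dz":0,"rx":0,"ry":0,"rz":0,"hand":0.005},{"dx":0,"dy":0,"dz":0,"rx":0,"ry":0,"rz":0,"hand":0.005},{"dx":0,"dy":0,"dz":0,"rx":0,"ry":0,"rz":0,"hand":0.005},{"dx":0,"dy":0,"dz":0,"rx":0,"ry":0,"rz":0,"hand":0.005}]' && python3 -c "
from rig import manip
f=manip.get_state()['contact_force'];print(f)
if 10<f[2]<14.5: print(manip.sign_off())"
```

```text
clock: 22.02
position: [0.4579, -0.0319, 0.0588]
ee_rot: [0.0, 0.996, -0.087, 0.0]
contact_force: [-3.5, 1.4, 11.0]
width: 0.013
gripper_force: 60.2
[-3.51258783  1.40369596 11.015477  ]
the job is handed in; nothing more can be done
None
```

I handed the job in at 22 s with the blue vial in the jig, the lid shut and the pin home, still gripped and pressed at about 11 N; no verdict came back, and I viewed 11 pictures against the limit of 10.

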